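# Set the light-scatter meter to 90 degrees and open its sample chamber

### The job

Get the light-scatter meter ready for the next milk sample. Swing its detector arm by the upright knob, click by click, from where it stands to 90 degrees (pointer at the red line, square to the lamp beam) and leave it clicked in there. Also take the black bayonet cap off the sample chamber: turn it counter-clockwise until its bar points along the lamp's tube, lift it straight up without forcing it, and set it down gently, upright, in the white tray; leave the bottles, vials and dish beside the work where they are.

Things in the scene. Friction and masses are not known exactly. Their poses are not given: they have to be found in the camera images.
- nephelometer: The light-scatter meter, fixed to the bench: grey round foot of radius 125 mm with an aluminium scale on top, a black upright sample chamber in its middle, and a white lamp housing (76 mm wide, 84 mm high, 126 to 230 mm out along this body's -y) with a horizontal tube that shines along +y into the chamber. Origin on the chamber's axis at bench height, z up.
- red_line (a point): The red 90-degree line on the scale, 112 mm from the chamber's axis towards the meter's -x, 17 mm above the bench. The scale has a black line every 15 degrees from 0 (towards the meter's +y, straight through) to 150; only this one is red.
- swivel (a joint): Detector arm's angle (rad) about the chamber's axis: 0 towards the meter's +y, growing counter-clockwise seen from above; 1.571 = 90 degrees, arm towards the meter's -x, pointer at the red line. Travel 0 to 2.62. A spring plunger clicks into a notch every 15 degrees (0.262 rad) and centres the arm in the nearest one when let go; about 4 N at the knob takes it to the next.
- swivel_knob (a point): Centre of the black upright round knob on the detector arm: 20 mm in diameter, 30 mm high, its top 108 mm above the bench, on a 12 mm post. It moves with the arm on a circle of radius 100 mm about the chamber's axis and does not turn on its post. The detector tube between it and the chamber reaches 66 mm above the bench.
- chamber_rim (a point): Centre of the chamber's rim, 78 mm above the bench; the chamber's outer radius is 38 mm. The cap's flange rests on the rim. Its axes are those of the meter: y along the beam, away from the lamp.
- cap_bar (a point): Centre of the grip bar on the black bayonet cap: 14 mm wide (this frame's x), 54 mm long (y), 28 mm high, on a round flange of radius 38 mm, 8 mm thick. Seated, it is 100 mm above the bench. The cap (about 120 g) starts locked, 0.6 to 0.87 rad clockwise of free. It is free when this frame's yaw equals the meter's within about 5 degrees (bar along the lamp tube).
- cap_foot (a point): Centre of the cap's lower end, 36.5 mm below cap_bar: the foot of its skirt (radius 23.5 mm, three lugs out to 29.5 mm), 14.5 mm below the flange. The lugs sit under lips in the chamber: turn the cap counter-clockwise (from above) to the free position, a stop follows about 5 degrees beyond; then it must rise 15 mm to be clear.
- tray: White square tray fixed on the bench, 135 x 135 mm outside, walls 18 mm high and 4 mm thick, floor 4 mm above the bench. Origin at the centre of its underside.
- milk_a: Bystander: glass milk sample bottle with white cap, 74 mm across, 136 mm high; origin at the centre of its underside.
- vial_blue: Bystander: small vial with blue cap, 17 mm across, 50 mm high; origin at the centre of its underside.
- vial_white: Bystander: small vial with white cap, 17 mm across, 52 mm high; origin at the centre of its underside.
- dish: Bystander: glass petri dish, 60 mm across, 13 mm high; origin at the centre of its underside.
Mind the look-alikes: they are no part of the job. Of the things shaped like the part that bears cap_bar, the black one is meant. There is more than one size of the tray; the job needs the larger.

How it is judged:
At the end, for the whole second after the job is handed in: The detector arm rests in the 90-degree click (within 4 degrees of 90), and the cap stands upright (within 7 degrees) and at rest on the floor of the white tray, its centre within 50 mm of the tray's centre along each side (value of joint swivel between 1.501 and 1.641 rad and velocity of joint swivel between -0.05 and 0.05 rad/s and x of cap_bar in the frame of tray between -0.05 and 0.05 m and y of cap_bar in the frame of tray between -0.05 and 0.05 m and height (world z) of cap_bar between 0.036 and 0.046 m and angle between cap_bar's own z axis and vertical below 0.12 rad and linear speed of cap below 0.02 m/s); the robot touches nothing.
It fails at once if the cap is forced: more than 70 N between it and the meter (contact force between cap and nephelometer above 70 N).
It fails at once if a bottle, vial or dish beside the work is moved more than 30 mm or tipped (distance of any of milk_a, vial_blue, vial_white, dish from where it was at the start of the episode above 0.03 m or angle between any of milk_a, vial_blue, vial_white's own z axis and vertical above 0.5 rad).
It fails at once if the cap is dropped into the tray: faster than 0.6 m/s near the bench (linear speed of cap above 0.6 m/s and height (world z) of cap_bar below 0.09 m).
It also fails if it takes over 61 s, if anything falls off the work surface, if the arm or the gripper's body presses on something with over 40 N, if the wrist force passes 120 N, or if a joint passes its speed limit or range.

### The arm

A 6-joint arm with a two-finger parallel gripper is mounted at the origin on a cart in front of the work surface, level with it; the furniture and walls round the work are solid. World frame = base frame: x ahead of the robot, y to its left, z up, the work surface at z = 0. Lengths are in m, angles in rad, forces in N, time in s.
With the tool pointing down it reaches from about 0.25 to 0.775 m from the base axis. Payload 4 kg.
Tool frame: the origin (TCP) lies midway between the tips of the shut fingers; the grasp point (between the pads) lies 19 mm behind it (robot.grasp_offset is the distance from the TCP to the grasp point, in m); z points along the fingers, y is the direction in which the jaws open and shut (so a half turn about z gives the same grasp; the last joint's range is limited). The gripper opens to 94 mm and grips with 3 to 60 N. Pads are 16 mm wide; open, the fingers measure 119 mm over their backs; the gripper's body (75 mm by 177 mm) begins 78 mm behind the grasp point.
Start: joints at [-1.294, 0.087, 1.371, -0, 1.684, -0.103], TCP at [0.204, -0.511, 0.206] pointing down, gripper open.
Joint ranges: [-3.1, 3.1], [-0.76, 2.03], [0.27, 2.55], [-1.08, 4.22], [0.17, 2.65], [-2.57, 2.57]. Speed limits (rad/s): [2.79, 2.79, 3.14, 3.14, 3.14, 3.14].

### API

Orientations are given as [roll, pitch, yaw] about the fixed x, y, z axes, in that order (R = Rz(yaw) Ry(pitch) Rx(roll)).
In Python, from bench import status, viewer, order, robot gives the robot as it stands. The module is installed in compiled form; this text tells all that it offers.
- The arm moves only by the tool move_arm, never from a script. Its argument "targets" is a list of rows, each a list of 3 entries, a list of its own where there are three numbers: the shift along the tool's x, y, z in mm, then the turn, a rotation vector about the tool's x, y, z in degrees, then the opening, from -1 (shut) to 1 (fully open). A call has 1 to 20 rows; each row is the pose to reach, as a shift and turn from the pose commanded when the call began, along the tool's axes at that moment; what a row does not reach only later rows make up. A row lasts 1/8 s, in which the tool goes at most 62.5 mm and 10.7 degrees, less where a joint would pass 70% of its speed; a pose out of reach is approached as far as the arm can. A call with a gripper value outside its range is refused whole. The fingers move at their own pace and stop on an object; the grip force is fixed at half the most. Time passes only in rows, so rows that repeat a pose let the fingers close. It gives the time, the measured TCP pose, the force and the opening at its end, in the units of the state.
- status.get_obs(): the state, without advancing time (a new reading comes with each control period).
- viewer.snapshot(name): name is "side" or "top" or "wrist"; returns the picture (420x560x3 uint8, red, green, blue); there is no depth.
- viewer.camera_model(name): a dict with "K" (3x3 intrinsics, pixels), "xyz" and "attitude" of the camera in the world; the wrist camera has in their place "T_tool_cam" (4x4, takes a point from camera to tool coordinates, whose origin is the TCP and whose axes are the flange's). Camera axes: x right, y up, looking along -z (the intrinsics and any distortion apply to the point x, -y, -z); pixel columns grow to the right and rows downward; lengths in m; the calibration is good to about 2 mm. A picture is of the moment at which its call begins: read the wrist's pose just before it. camera_model takes no time and is no camera call.
- order.close_job(): hands the job in, once; it reports no verdict.
The state is a dict: "time": time; "joint_positions": joint angles; "qvel": joint speeds; "joint_torque": joint torques, N m; "tool_pos": TCP position; "ee_rot": TCP orientation; "wrist_force": force on the tool from outside, world axes, zero at the start; "wrist_torque": the same for the moment, N m; "width": finger opening in m.
Only numpy, scipy, OpenCV 4.12 (cv2) and the standard library are available. Lean on these libraries where they do the work, as an engineer would, in place of code of your own. Each camera call takes 0.05 s, during which the arm holds its last target. There are 200 camera calls.

## Working session

There is one attempt and no reset: what is moved stays moved. The work goes in short steps, Python scripts to look and compute and a tool call to move; the robot and the scene stay as the last step left them, time stands still between calls to the robot, and variables do not carry over. Pictures are saved under pics/ and viewed, about 8 in all and at most 12, crops included, and the job is handed in when it is done.

Besides the shell and the picture viewer there is one more tool, called after ">>>" as name(argument=value, ...), one argument or row to a line, values as JSON. move_arm: Moves the arm, as the interface text tells. Its arguments: {"type":"object","properties":{"targets":{"type":"array"}},"required":["targets"]}

```bash
mkdir -p pics
cat > h.py <<'E'
import numpy as np, cv2
from bench import status, viewer, order, robot
from scipy.spatial.transform import Rotation as R
def cam(name, obs=None):
    m=viewer.camera_model(name); K=np.array(m["K"])
    if "T_tool_cam" in m:
        o=obs or status.get_obs(); T=np.eye(4); T[:3,:3]=Rm(o["ee_rot"]); T[:3,3]=o["tool_pos"]
        T=T@np.array(m["T_tool_cam"]); return K,T[:3,3],T[:3,:3],m
    return K,np.array(m["xyz"]),Rm(m["attitude"]),m
def Rm(a):
    a=np.array(a)
    return a if a.shape==(3,3) else (R.from_euler("xyz",a).as_matrix() if a.size==3 else R.from_quat(a).as_matrix())
def plane(c,uv,z):
    K,p,Rc,_=c; u,v=uv; d=np.linalg.inv(K)@[u,v,1]; d=Rc@[d[0],-d[1],-d[2]]
    return p+d*(z-p[2])/d[2]
def proj(c,X):
    K,p,Rc,_=c; q=Rc.T@(np.array(X)-p); q=K@[q[0],-q[1],-q[2]]; return q[:2]/q[2]
def snap(name,fn,crop=None,s=1):
    im=viewer.snapshot(name); cv2.imwrite("pics/raw_"+fn,im[:,:,::-1])
    if crop: x0,y0,x1,y1=crop; im=im[y0:y1,x0:x1]
    im=cv2.resize(im,None,fx=s,fy=s,interpolation=cv2.INTER_CUBIC)
    cv2.imwrite("pics/"+fn,im[:,:,::-1])
E
python3 - <<'E'
from h import *
for n in("top","side","wrist"): m=viewer.camera_model(n); print(n,m)
print(status.get_obs())
a=viewer.snapshot("top");b=viewer.snapshot("side")
cv2.imwrite("pics/top0.png",a[:,:,::-1]);cv2.imwrite("pics/side0.png",b[:,:,::-1])
E
```

```text
top {'K': array([[458.16070613,   0.        , 282.55514787],
       [  0.        , 458.16070613, 208.99560036],
       [  0.        ,   0.        ,   1.        ]]), 'xyz': array([0.2112702 , 0.14767024, 1.85290402]), 'attitude': array([ 0.21286363,  0.00525321, -1.91404295])}
side {'K': array([[448.76697122,   0.        , 281.87261029],
       [  0.        , 448.76697122, 211.60967962],
       [  0.        ,   0.        ,   1.        ]]), 'xyz': array([ 0.37978144, -1.08551876,  0.888625  ]), 'attitude': array([ 0.96328629,  0.02139227, -0.17072647])}
wrist {'K': array([[343.52658787,   0.        , 279.02748799],
       [  0.        , 343.52658787, 209.81651449],
       [  0.        ,   0.        ,   1.        ]]), 'T_tool_cam': array([[-6.12145578e-04,  9.62906291e-01,  2.69835319e-01,
         8.00791907e-02],
       [ 9.99999543e-01,  7.87639961e-04, -5.42101664e-04,
         5.16776351e-04],
       [-7.34526183e-04,  2.69834864e-01, -9.62906333e-01,
        -1.79428008e-01],
       [ 0.00000000e+00,  0.00000000e+00,  0.00000000e+00,
         1.00000000e+00]])}
{'time': 0.0, 'joint_positions': array([-1.29411921e+00,  8.79587809e-02,  1.37222968e+00, -1.88184434e-05,
        1.68362981e+00, -1.03106160e-01]), 'qvel': array([-9.63394544e-04,  5.80582794e-04,  2.96011145e-05,  1.47620149e-03,
        1.02981368e-03, -1.26440884e-03]), 'joint_torque': array([ 7.13307436e-04, -3.40187573e+01, -3.02421248e+01,  7.18921563e-02,
        3.30881635e-02, -1.48665413e-04]), 'tool_pos': array([ 0.20372983, -0.51027929,  0.20431461]), 'ee_rot': array([-3.13937694e+00, -2.10463493e-04,  3.79780942e-01]), 'wrist_force': array([-0.28826988, -0.43687223,  0.58483727]), 'wrist_torque': array([-0.01898071, -0.00031368,  0.02566354]), 'width': 0.0942214405416698}
```

View pics/top0.png

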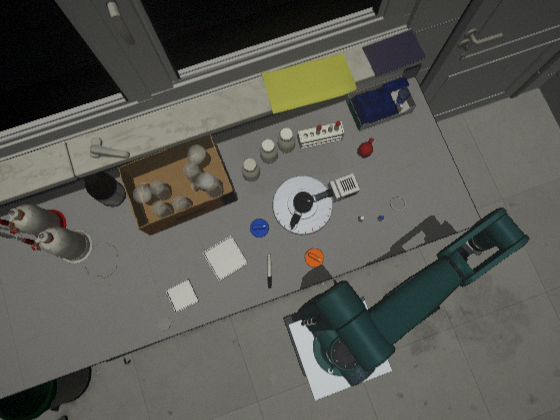

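View pics/side0.png

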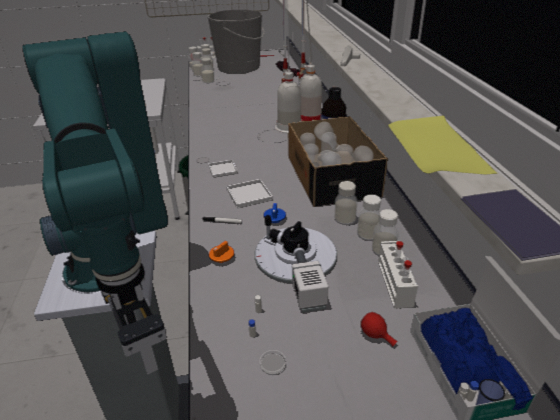

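The top view shows the meter at (303,205) with its lamp at (345,185), and the arm and knob at about (293,225). There are three bayonet caps: black on the meter (303,202), blue at (259,228) and orange at (314,257). The black one is meant. There are two trays: the larger at (225,257) and a small one at (182,294). The larger fits. I'll confirm both in one enlarged crop.

Run:
```python
from h import *
a=cv2.imread("pics/top0.png"); c=a[165:315,165:365]
cv2.imwrite("pics/c1.png",cv2.resize(c,None,fx=4,fy=4,interpolation=cv2.INTER_CUBIC))
c=cam("top")
for n,uv,z in (("meter",(303,205),.017),("cap",(304,202),.1),("lamp",(345,185),.08),("knob",(293,225),.1),("tray",(225,257),.01),("small",(182,294),.01)): print(n,plane(c,uv,z).round(4))
# tray corners by mask
g=cv2.cvtColor(a,cv2.COLOR_BGR2HSV)
m=((g[:,:,2]>190)&(g[:,:,1]<40)).astype(np.uint8)
for k in cv2.findContours(m,cv2.RETR_EXTERNAL,cv2.CHAIN_APPROX_NONE)[0]:
    if cv2.contourArea(k)>150:
        r=cv2.minAreaRect(k); b=np.array([plane(c,p,.018) for p in cv2.boxPoints(r)]); print(np.round(r[0],1),b.mean(0).round(4),np.linalg.norm(np.diff(b,axis=0),axis=1).round(3),np.round(np.degrees(np.arctan2(*(b[1]-b[0])[1::-1])),1))
```

```text
meter [ 0.5756 -0.0615  0.017 ]
cap [ 0.5692 -0.0599  0.1   ]
lamp [ 0.5834 -0.2408  0.08  ]
knob [0.4975 0.012  0.1   ]
tray [0.4816 0.3075 0.01  ]
small [0.3997 0.5136 0.01  ]
[318.2 355.8] [0.0026 0.088  0.018 ] [0.142 0.289 0.137] -89.2
```

View pics/c1.png

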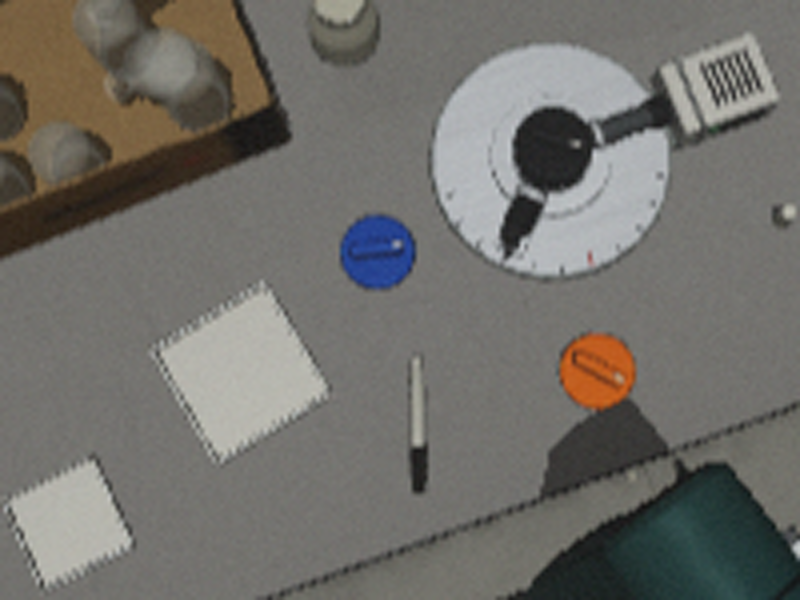

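Run:
```python
from h import *
a=cv2.imread("pics/top0.png"); c=cam("top"); g=cv2.cvtColor(a,cv2.COLOR_BGR2HSV)
def pc(x,y): return (165+(x+.5)/4-.5,165+(y+.5)/4-.5)
# disc: bright mask within meter region
m=np.zeros(a.shape[:2],np.uint8); m[170:240,265:336]=(g[170:240,265:336,2]>150)
k=max(cv2.findContours(m,cv2.RETR_EXTERNAL,cv2.CHAIN_APPROX_NONE)[0],key=cv2.contourArea)
h=cv2.convexHull(k)[:,0]; P=np.array([plane(c,p,.016) for p in h])[:,:2]
P=P[P[:,1]>-.16]
A=np.c_[2*P,np.ones(len(P))]
s=np.linalg.lstsq(A,(P**2).sum(1),rcond=None)[0]; C=s[:2]; r=np.sqrt(s[2]+C@C); print("disc",C,r,(np.linalg.norm(P-C,axis=1)-r).std())
rd=[(x,y) for y in range(200,245) for x in range(265,335) if g[y,x,1]>90 and (g[y,x,0]<12 or g[y,x,0]>168)]
print("red",rd)
red=plane(c,np.mean(rd,0),.017)[:2]; print(red,np.linalg.norm(red-C))
d=C-red; print("meter yaw from red",np.degrees(np.arctan2(d[1],d[0])))
lam=np.array([plane(c,pc(*p),.084)[:2] for p in((755,35),(778,100),(690,135),(660,70))]);print("lamp",lam, lam.mean(0)); d=C-lam.mean(0); print("beam",np.degrees(np.arctan2(d[1],d[0]))-90)
for p in((452,195),(475,228),(505,255),(562,270),(590,257),(622,247),(640,230),(658,208),(660,176)):
  q=plane(c,pc(*p),.017)[:2]-C; print(p,np.degrees(np.arctan2(q[1],q[0])).round(1),np.linalg.norm(q).round(3))
k=plane(c,pc(513,240),.108)[:2]-C; print("knob",k+C,np.degrees(np.arctan2(k[1],k[0])),np.linalg.norm(k))
m=((g[:,:,2]>150)&(g[:,:,1]<40)).astype(np.uint8); m[:,:195]*=(np.arange(420)<275)[:,None].astype(np.uint8); mm=m*0; mm[230:285,195:255]=m[230:285,195:255]
k=max(cv2.findContours(mm,cv2.RETR_EXTERNAL,cv2.CHAIN_APPROX_NONE)[0],key=cv2.contourArea)
b=np.array([plane(c,p,.018) for p in cv2.boxPoints(cv2.minAreaRect(k))]); print("tray",b.mean(0),np.linalg.norm(np.diff(b,axis=0),axis=1),np.degrees(np.arctan2(*(b[1]-b[0])[1::-1])))
for n,uv,z in(("vialw",pc(785,214),.04),("dish",(397,203),.01),("blue v",(380,218),.05),("milk",(251,165),.13),("milk2",(268,148),.13)): print(n,plane(c,uv,z))
```

```text
disc [ 0.58016535 -0.06030131] 0.12089393841008372 0.00043818743262253007
red [(312, 229)]
[ 0.4695758 -0.0613576] 0.11059458734493394
meter yaw from red 0.5472429179627248
lamp [[ 0.61620385 -0.28908276]
 [ 0.54579189 -0.28588456]
 [ 0.541927   -0.19055293]
 [ 0.61439616 -0.18641018]] [ 0.57957973 -0.23798261]
beam -0.18884104114583522
(452, 195) 91.3 0.109
(475, 228) 113.5 0.107
(505, 255) 135.2 0.112
(562, 270) 165.3 0.117
(590, 257) -179.1 0.11
(622, 247) -162.2 0.117
(640, 230) -149.6 0.117
(658, 208) -135.5 0.121
(660, 176) -119.4 0.113
knob [0.49779008 0.0126189 ] 138.4841147375771 0.11001382448553303
tray [0.47863976 0.30922528 0.018     ] [0.13475321 0.13623263 0.13296897] -78.10626749710741
vialw [ 0.44154808 -0.25947711  0.04      ]
dish [ 0.45417786 -0.42976817  0.01      ]
blue v [ 0.41492682 -0.32944608  0.05      ]
milk [0.77345009 0.08807103 0.13      ]
milk2 [0.81727904 0.0019393  0.13      ]
```

Meter centre is about (0.580,-0.060) with yaw about 0. The arm stands in the 45° click, the tray is at about (0.479,0.309), and the crop confirms the black cap and the larger tray. Next I'll move above the cap for a wrist view.

>>> move_arm(
  targets=[
    [[50,-27,-30],[0,0,-5],1],
    [[100,-54,-45],[0,0,-10],1],
    [[155,-83,-45],[0,0,-15],1],
    [[207,-111,-45],[0,0,-20],1],
    [[260,-140,-45],[0,0,-25],1],
    [[310,-167,-45],[0,0,-28],1],
    [[362,-195,-45],[0,0,-28],1],
    [[413,-223,-45],[0,0,-28],1],
    [[465,-250,-45],[0,0,-28],1],
    [[516,-278,-45],[0,0,-28],1],
    [[516,-278,-45],[0,0,-28],1],
    [[516,-278,-45],[0,0,-28],1],
  ],
)

```text
time: 1.6
tool_pos: [0.5796, -0.0616, 0.2498]
ee_rot: [-3.141, 0.001, 0.869]
wrist_force: [-0.5, -0.6, -0.5]
width: 0.0943
```

Run:
```python
from h import *
o=status.get_obs(); print({k:np.round(o[k],4) for k in("time","tool_pos","ee_rot","joint_positions","wrist_force")})
c=cam("wrist",o); snap("wrist","w1.png"); np.savez("w1.npz",K=c[0],p=c[1],R=c[2])
for n,X in(("axis rim",(.58,-.06,.114)),("knob",(.5093,.0104,.108)),("red",(.469,-.06,.017))): print(n,proj(c,X).round(1))
```

```text
{'time': np.float64(1.6), 'tool_pos': array([ 0.5796, -0.0616,  0.2498]), 'ee_rot': array([-3.1406e+00,  1.5000e-03,  8.6870e-01]), 'joint_positions': array([-2.0260e-01,  1.5850e-01,  1.2047e+00, -9.0000e-04,  1.7799e+00,
        4.9930e-01]), 'wrist_force': array([-0.5356, -0.552 , -0.5134])}
axis rim [277.  199.1]
knob [172.9 189.5]
red [211.  235.4]
```

View pics/w1.png

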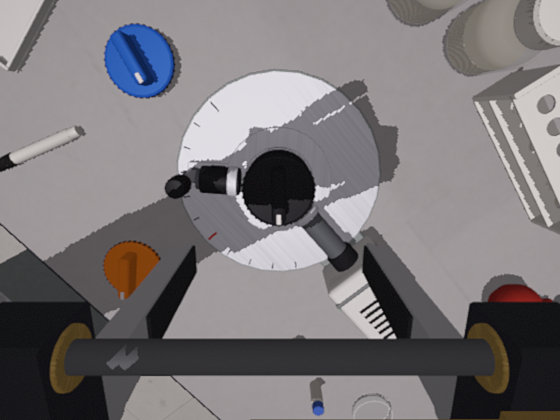

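The wrist view shows the black cap's bar at about (279,165)–(279,222), the knob at (178,186) and the red line at (212,236), all close to the predictions. I'll brighten and enlarge it to measure the bar.

Run:
```python
from h import *
a=cv2.imread("pics/w1.png")[140:240,155:335].astype(float)
b=255*np.clip(a/110,0,1)**.5
cv2.imwrite("pics/c2.png",cv2.resize(b.astype(np.uint8),None,fx=4,fy=4,interpolation=cv2.INTER_CUBIC))
```

```text
(no output)
```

View pics/c2.png

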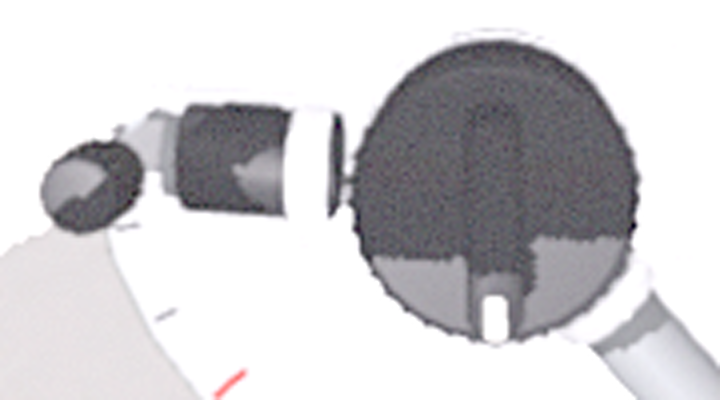

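Run:
```python
from h import *
d=np.load("w1.npz"); c=(d["K"],d["p"],d["R"],0)
f=lambda x,y,z:plane(c,(155+(x+.5)/4-.5,140+(y+.5)/4-.5),z)
a=f(497,107,.114);b=f(495,335,.114);print(a,b,np.linalg.norm(a-b),(a+b)/2,np.degrees(np.arctan2(*(a-b)[1::-1]))-90)
print("edges",f(467,250,.114),f(523,250,.114))
for p in((353,190),(636,190),(495,40),(495,342)): print("fl",f(*p,.086))
print("flc",(f(353,190,.086)+f(636,190,.086))/2,(f(495,40,.086)+f(495,342,.086))/2)
k=f(72,190,.108);print("knob top",k)
r=f(231,384,.017);print("red",r)
for k in(k,r):
  q=k[:2]-[.58,-.06];print(np.degrees(np.arctan2(q[1],q[0])),np.linalg.norm(q))
```

```text
[ 0.60143255 -0.03745346  0.114     ] [ 0.56543214 -0.07920185  0.114     ] 0.05512674158222196 [ 0.58343234 -0.05832766  0.114     ] -40.77180675826704
edges [ 0.57405137 -0.05878342  0.114     ] [ 0.58416972 -0.06735498  0.114     ]
fl [ 0.55700837 -0.03314388  0.086     ]
fl [ 0.61201237 -0.07973798  0.086     ]
fl [ 0.60907179 -0.02766743  0.086     ]
fl [ 0.5582571  -0.08759978  0.086     ]
flc [ 0.58451037 -0.05644093  0.086     ] [ 0.58366444 -0.0576336   0.086     ]
knob top [0.5107176  0.01219151 0.108     ]
red [ 0.4701716  -0.06135974  0.017     ]
133.8219993833174 0.1000583082202284
-179.29068077114673 0.10983681892364733
```

>>> move_arm(
  targets=[
    [[4,0,50],[0,0,0.5],0],
    [[4,0,100],[0,0,0.5],0],
    [[4,0,130],[0,0,0.5],0],
    [[4,0,148],[0,0,0.5],0],
    [[4,0,158],[0,0,0.5],0],
    [[4,0,158],[0,0,0.5],0],
    [[4,0,158],[0,0,0.5],0],
  ],
)

```text
time: 2.52
tool_pos: [0.5836, -0.0586, 0.0942]
ee_rot: [3.139, -0.001, 0.86]
wrist_force: [0.3, 0.3, 1.0]
width: 0.0472
```

Run:
```python
from h import *
o=status.get_obs(); print({k:np.round(o[k],4) for k in("time","tool_pos","ee_rot","wrist_force","wrist_torque")})
a=viewer.snapshot("wrist")[60:300,120:440].astype(float); b=255*np.clip(a/140,0,1)**.5
cv2.imwrite("pics/w2.png",cv2.resize(b.astype(np.uint8)[:,:,::-1],None,fx=2,fy=2))
```

```text
{'time': np.float64(2.525), 'tool_pos': array([ 0.5836, -0.0586,  0.0942]), 'ee_rot': array([ 3.139e+00, -1.400e-03,  8.596e-01]), 'wrist_force': array([0.3072, 0.3109, 1.0157]), 'wrist_torque': array([-0.0475,  0.035 ,  0.0089])}
```

View pics/w2.png

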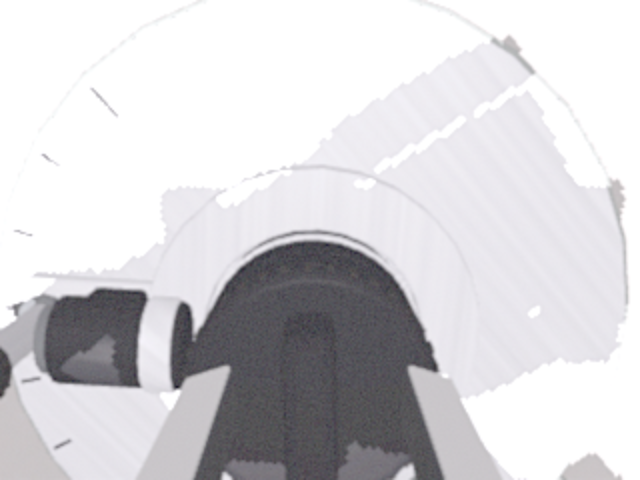

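The bar at (275,~200) sits centred between the fingers. I'll lower 4 mm and grip.

>>> move_arm(
  targets=[
    [[0,0,4],[0,0,0],0],
    [[0,0,4],[0,0,0],-1],
    [[0,0,4],[0,0,0],-1],
    [[0,0,4],[0,0,0],-1],
    [[0,0,4],[0,0,0],-1],
    [[0,0,4],[0,0,0],-1],
  ],
)

```text
time: 3.32
tool_pos: [0.5826, -0.0582, 0.0885]
ee_rot: [-3.141, 0.0, 0.86]
wrist_force: [0.9, 0.9, -0.5]
width: 0.0138
```

>>> move_arm(
  targets=[
    [[0,0,0],[0,0,-5],-1],
    [[0,0,0],[0,0,-10],-1],
    [[0,0,0],[0,0,-15],-1],
    [[0,0,0],[0,0,-20],-1],
    [[0,0,0],[0,0,-25],-1],
    [[0,0,0],[0,0,-30],-1],
    [[0,0,0],[0,0,-35],-1],
    [[0,0,0],[0,0,-38],-1],
    [[0,0,0],[0,0,-41],-1],
    [[0,0,0],[0,0,-41],-1],
    [[0,0,0],[0,0,-41],-1],
  ],
)

```text
time: 4.7
tool_pos: [0.5816, -0.058, 0.0885]
ee_rot: [-3.139, -0.001, 1.575]
wrist_force: [-5.9, 1.8, 3.2]
width: 0.014
```

Run:
```python
from h import *
o=status.get_obs(); print({k:np.round(o[k],4) for k in("time","tool_pos","ee_rot","wrist_force","wrist_torque","width")})
c=cam("wrist",o); np.savez("w3.npz",K=c[0],p=c[1],R=c[2])
a=viewer.snapshot("wrist").astype(float); b=255*np.clip(a/180,0,1)**.6
cv2.imwrite("pics/w3.png",b.astype(np.uint8)[:,:,::-1])
```

```text
{'time': np.float64(4.7), 'tool_pos': array([ 0.5816, -0.058 ,  0.0885]), 'ee_rot': array([-3.1393e+00, -5.0000e-04,  1.5746e+00]), 'wrist_force': array([-5.933 ,  1.8264,  3.2149]), 'wrist_torque': array([ 0.2048,  0.9445, -0.0619]), 'width': np.float64(0.014)}
```

View pics/w3.png

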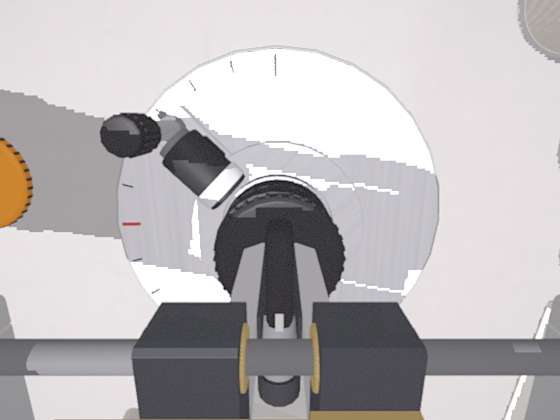

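The bar now points along y, towards the 0° line at (275,65), with no stop torque. The pointer is at 45° and the red line at (131,224). I'll lift gently and watch the force.

>>> move_arm(
  targets=[
    [[0,0,-2],[0,0,0],-1],
    [[0,0,-4],[0,0,0],-1],
    [[0,0,-6],[0,0,0],-1],
    [[0,0,-6],[0,0,0],-1],
  ],
)

```text
time: 5.25
tool_pos: [0.5822, -0.0578, 0.094]
ee_rot: [-3.14, -0.001, 1.575]
wrist_force: [-3.1, 3.5, -3.0]
width: 0.0138
```

>>> move_arm(
  targets=[
    [[0,0,-4],[0,0,0],-1],
    [[0,0,-8],[0,0,0],-1],
    [[0,0,-14],[0,0,0],-1],
    [[0,0,-22],[0,0,0],-1],
    [[0,0,-40],[0,0,0],-1],
    [[0,0,-60],[0,0,0],-1],
    [[0,0,-80],[0,0,0],-1],
    [[0,0,-80],[0,0,0],-1],
  ],
)

```text
time: 6.25
tool_pos: [0.5845, -0.0589, 0.1783]
ee_rot: [3.135, 0.002, 1.575]
wrist_force: [0.5, 0.4, -1.0]
width: 0.014
```

Run:
```python
from h import *
o=status.get_obs(); print({k:np.round(o[k],4) for k in("time","tool_pos","ee_rot","wrist_force","wrist_torque","width")})
snap("wrist","w4.png"); 
s=viewer.snapshot("side")[170:320,190:390]; w=cv2.imread("pics/w4.png")
s=cv2.resize(s[:,:,::-1],None,fx=2,fy=2); out=np.zeros((420,800,3),np.uint8); out[:300,:400]=s; out[:300,400:]=cv2.resize(w,(400,300)); cv2.imwrite("pics/c4.png",out)
t=np.array([.479,.309,0.12]); T=Rm(o["ee_rot"]); print("shift tool mm",(T.T@(t-o["tool_pos"])*1000).round(1))
```

```text
{'time': np.float64(6.25), 'tool_pos': array([ 0.5845, -0.0589,  0.1783]), 'ee_rot': array([3.1346e+00, 1.8000e-03, 1.5752e+00]), 'wrist_force': array([ 0.465 ,  0.3758, -0.9686]), 'wrist_torque': array([-0.0427, -0.0542, -0.0509]), 'width': np.float64(0.014)}
shift tool mm [ 368.4 -104.3   56.9]
```

View pics/c4.png

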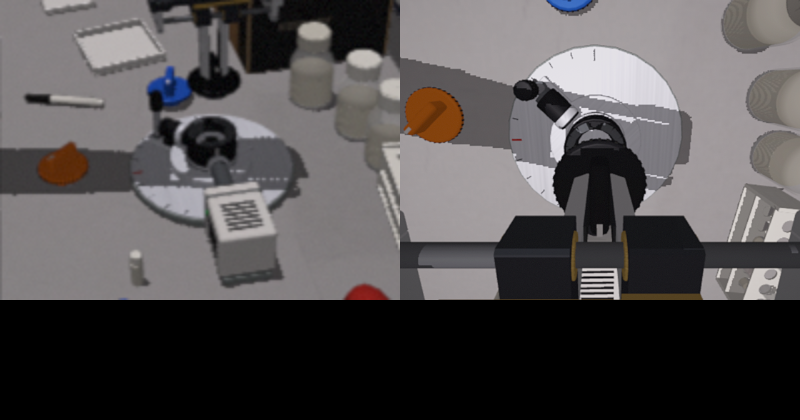

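The cap is out of the chamber and upright in the jaws. I'll carry it to the large tray at the same height.

>>> move_arm(
  targets=[
    [[25,-7,0],[0,0,0],-1],
    [[65,-18,0],[0,0,0],-1],
    [[110,-31,0],[0,0,0],-1],
    [[155,-44,0],[0,0,0],-1],
    [[200,-56,0],[0,0,0],-1],
    [[245,-69,0],[0,0,0],-1],
    [[290,-82,0],[0,0,0],-1],
    [[330,-93,10],[0,0,0],-1],
    [[355,-100,30],[0,0,0],-1],
    [[368,-104,50],[0,0,0],-1],
    [[368,-104,70],[0,0,0],-1],
    [[368,-104,70],[0,0,0],-1],
  ],
)

```text
time: 7.85
tool_pos: [0.4749, 0.3084, 0.1012]
ee_rot: [-3.136, 0.003, 1.576]
wrist_force: [-0.0, 0.2, -0.6]
width: 0.0139
```

Run:
```python
from h import *
o=status.get_obs(); print({k:np.round(o[k],4) for k in("time","tool_pos","ee_rot","wrist_force","width")})
snap("side","s5.png",(190,130,310,240),5)
c=cam("side")
for X in((.479,.309,.018),): print(proj(c,X))
a=cv2.imread("pics/side0.png"); c=cam("side"); g=cv2.cvtColor(a,cv2.COLOR_BGR2HSV)
m=np.zeros(a.shape[:2],np.uint8); m[175:212,222:278]=(g[175:212,222:278,2]>165)
k=max(cv2.findContours(m,cv2.RETR_EXTERNAL,cv2.CHAIN_APPROX_NONE)[0],key=cv2.contourArea)
P=np.array([plane(c,p[0],.018)[:2] for p in cv2.convexHull(k)]).astype(np.float32); print("tray side",cv2.minAreaRect(P))
```

```text
{'time': np.float64(7.85), 'tool_pos': array([0.4749, 0.3084, 0.1012]), 'ee_rot': array([-3.1358,  0.0032,  1.5758]), 'wrist_force': array([-0.0161,  0.2139, -0.5915]), 'width': np.float64(0.0139)}
[248.91564764 190.56307977]
tray side ((0.4772666096687317, 0.295562207698822), (0.12504516541957855, 0.10666924715042114), 11.802755355834961)
```

View pics/s5.png

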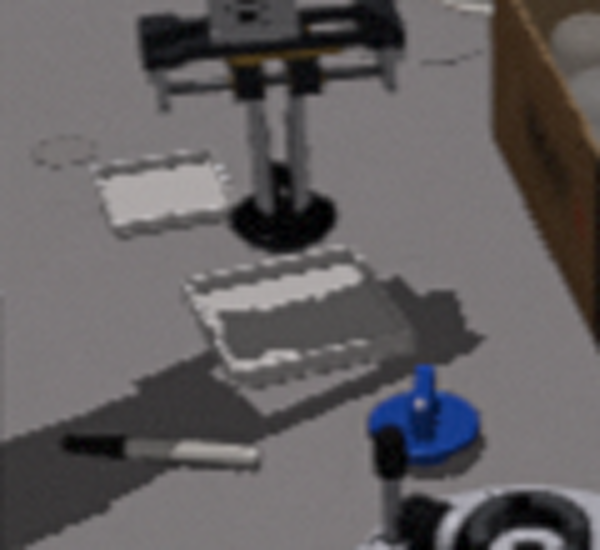

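The cap hangs over the tray, and the tray centre predicted at (249,191) matches the picture. I'll lower it slowly.

>>> move_arm(
  targets=[
    [[0,3,12],[0,0,0],-1],
    [[0,3,26],[0,0,0],-1],
    [[0,3,40],[0,0,0],-1],
    [[0,3,52],[0,0,0],-1],
    [[0,3,60],[0,0,0],-1],
    [[0,3,66],[0,0,0],-1],
    [[0,3,66],[0,0,0],-1],
    [[0,3,66],[0,0,0],-1],
  ],
)

```text
time: 8.9
tool_pos: [0.4803, 0.3094, 0.039]
ee_rot: [3.141, -0.0, 1.575]
wrist_force: [-0.2, -0.1, -2.0]
width: 0.0139
```

>>> move_arm(
  targets=[
    [[0,0,2],[0,0,0],-1],
    [[0,0,4],[0,0,0],-1],
    [[0,0,6],[0,0,0],-1],
    [[0,0,8],[0,0,0],-1],
    [[0,0,8],[0,0,0],-1],
    [[0,0,8],[0,0,0],-1],
  ],
)

```text
time: 9.65
tool_pos: [0.48, 0.3093, 0.0305]
ee_rot: [3.142, 0.0, 1.575]
wrist_force: [-0.1, 0.1, -0.9]
width: 0.014
```

>>> move_arm(
  targets=[
    [[0,0,1],[0,0,0],-1],
    [[0,0,2],[0,0,0],-1],
    [[0,0,2],[0,0,0],-1],
    [[0,0,2],[0,0,0],-1],
  ],
)

```text
time: 10.15
tool_pos: [0.4801, 0.3093, 0.029]
ee_rot: [3.141, -0.0, 1.575]
wrist_force: [-0.9, -1.4, 2.8]
width: 0.014
```

The force shows contact with the tray floor, so I'll release and rise.

>>> move_arm(
  targets=[
    [[0,0,0],[0,0,0],-0.4],
    [[0,0,0],[0,0,0],0],
    [[0,0,0],[0,0,0],0],
    [[0,0,0],[0,0,0],0],
    [[0,0,-10],[0,0,0],0],
    [[0,0,-30],[0,0,0],0],
    [[0,0,-70],[0,0,0],0],
    [[0,0,-120],[0,0,0],0],
    [[0,0,-150],[0,0,0],0],
    [[0,0,-150],[0,0,0],0],
  ],
)

```text
time: 11.4
tool_pos: [0.4817, 0.3102, 0.1826]
ee_rot: [3.134, -0.004, 1.575]
wrist_force: [0.3, -0.2, -0.0]
width: 0.0472
```

Run:
```python
from h import *
o=status.get_obs(); print({k:np.round(o[k],4) for k in("time","tool_pos","ee_rot","joint_positions","wrist_force","width")})
c=cam("wrist",o); print("exp bar top",proj(c,(.48,.3093,.055)))
snap("wrist","w6.png")
w=cv2.imread("pics/raw_w6.png"); s=viewer.snapshot("side")[140:260,190:310,::-1]
cv2.imwrite("pics/c6.png",np.hstack([cv2.resize(w,(480,360)),cv2.resize(s,(320,360))]))
# knob grasp target, above: knob at axis(.5825,-.0585)+.1*(cos135,sin135)
C=np.array([.5825,-.0585]); k=C+.1*np.array([-.7071,.7071]); print(k)
t=np.array([*k,.18]); T=Rm(o["ee_rot"]); print("shift",(T.T@(t-o["tool_pos"])*1000).round(1))
```

```text
{'time': np.float64(11.4), 'tool_pos': array([0.4817, 0.3102, 0.1826]), 'ee_rot': array([ 3.1344, -0.0036,  1.5754]), 'joint_positions': array([ 4.7310e-01,  1.3740e-01,  1.3606e+00, -1.0000e-04,  1.6355e+00,
        4.6850e-01]), 'wrist_force': array([ 0.3474, -0.1832, -0.041 ]), 'width': np.float64(0.0472)}
exp bar top [274.41273045 203.21369374]
[0.51179 0.01221]
shift [-298.1   28.7    1.8]
```

View pics/c6.png

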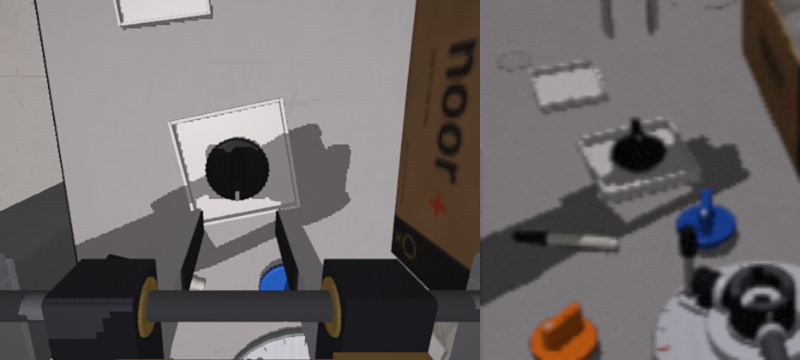

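The cap stands upright near the tray centre. Next is the knob: move above it, turned so the jaws lie tangential to its circle.

>>> move_arm(
  targets=[
    [[-30,3,0],[0,0,-7],0],
    [[-75,7,0],[0,0,-14],0],
    [[-120,12,0],[0,0,-21],0],
    [[-165,16,0],[0,0,-28],0],
    [[-210,20,0],[0,0,-35],0],
    [[-255,25,0],[0,0,-42],0],
    [[-285,28,0],[0,0,-45],0],
    [[-298,29,2],[0,0,-45],0],
    [[-298,29,2],[0,0,-45],0],
    [[-298,29,2],[0,0,-45],0],
  ],
)

```text
time: 12.75
tool_pos: [0.51, 0.0124, 0.1758]
ee_rot: [-3.141, -0.001, 2.361]
wrist_force: [0.0, -0.4, -0.1]
width: 0.0469
```

Run:
```python
from h import *
o=status.get_obs(); print({k:np.round(o[k],4) for k in("time","tool_pos","ee_rot","joint_positions")})
c=cam("wrist",o); print("exp knob top",proj(c,(.5118,.0122,.108)))
a=viewer.snapshot("wrist").astype(float); b=255*np.clip(a/180,0,1)**.6
cv2.imwrite("pics/w7.png",b.astype(np.uint8)[:,:,::-1]); np.savez("w7.npz",K=c[0],p=c[1],R=c[2])
t=np.array([.5115,.0122,.077]); T=Rm(o["ee_rot"]); print("shift",(T.T@(t-o["tool_pos"])*1000).round(1))
```

```text
{'time': np.float64(12.75), 'tool_pos': array([0.51  , 0.0124, 0.1758]), 'ee_rot': array([-3.1412e+00, -1.3000e-03,  2.3614e+00]), 'joint_positions': array([-8.710e-02,  6.900e-03,  1.513e+00,  5.000e-04,  1.623e+00,
       -8.778e-01])}
exp knob top [279.25146229 222.14523122]
shift [-1.4  0.9 98.8]
```

View pics/w7.png

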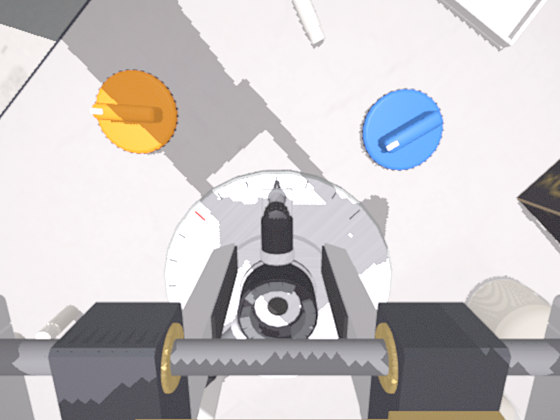

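The knob at (277,213) lies centred between the fingers, with the pointer at 45° (277,183) and the red line at (200,215), three clicks away. I'll descend and grip.

>>> move_arm(
  targets=[
    [[0,1,40],[0,0,0],0],
    [[0,1,75],[0,0,0],0],
    [[0,1,92],[0,0,0],0],
    [[0,1,98],[0,0,0],0],
    [[0,1,98],[0,0,0],0],
    [[0,1,98],[0,0,0],-1],
    [[0,1,98],[0,0,0],-1],
    [[0,1,98],[0,0,0],-1],
    [[0,1,98],[0,0,0],-1],
  ],
)

```text
time: 13.92
tool_pos: [0.5101, 0.0105, 0.0793]
ee_rot: [-3.138, 0.001, 2.36]
wrist_force: [-5.1, -4.2, 5.2]
width: 0.0193
```

Run:
```python
from h import *
o=status.get_obs(); print({k:np.round(o[k],4) for k in("time","tool_pos","ee_rot","wrist_force","width")})
p=o["tool_pos"][:2]; C=np.array([.5825,-.0585]); q=p-C; r=np.linalg.norm(q); th=np.arctan2(q[1],q[0]); print(r,np.degrees(th))
T=Rm(o["ee_rot"])
for d in range(3,49,3):
  a=th+np.radians(d); s=np.r_[C+r*np.array([np.cos(a),np.sin(a)])-p,0]; print(d,(T.T@s*1000).round(1)[:2])
```

```text
{'time': np.float64(13.925), 'tool_pos': array([0.5101, 0.0105, 0.0793]), 'ee_rot': array([-3.1378e+00,  8.0000e-04,  2.3603e+00]), 'wrist_force': array([-5.1178, -4.1972,  5.234 ]), 'width': np.float64(0.0193)}
0.10006769366247419 136.38025181021982
3 [-0.2 -5.2]
6 [ -0.8 -10.4]
9 [ -1.5 -15.6]
12 [ -2.6 -20.8]
15 [ -3.9 -25.8]
18 [ -5.5 -30.8]
21 [ -7.4 -35.7]
24 [ -9.5 -40.5]
27 [-11.8 -45.2]
30 [-14.4 -49.8]
33 [-17.2 -54.2]
36 [-20.3 -58.4]
39 [-23.6 -62.5]
42 [-27.  -66.4]
45 [-30.7 -70.2]
48 [-34.6 -73.7]
```

>>> move_arm(
  targets=[
    [[0,-5,0],[0,0,-3],-1],
    [[-1,-10,0],[0,0,-6],-1],
    [[-2,-16,0],[0,0,-9],-1],
    [[-3,-21,0],[0,0,-12],-1],
    [[-4,-26,0],[0,0,-15],-1],
    [[-4,-26,0],[0,0,-15],-1],
    [[-4,-26,0],[0,0,-15],-1],
  ],
)

```text
time: 14.8
tool_pos: [0.4947, -0.01, 0.0792]
ee_rot: [-3.139, -0.001, 2.622]
wrist_force: [-5.3, -1.7, 6.8]
width: 0.0194
```

>>> move_arm(
  targets=[
    [[0,-5,0],[0,0,-3],-1],
    [[-1,-10,0],[0,0,-6],-1],
    [[-2,-16,0],[0,0,-9],-1],
    [[-3,-21,0],[0,0,-12],-1],
    [[-4,-26,0],[0,0,-15],-1],
    [[-4,-26,0],[0,0,-15],-1],
    [[-4,-26,0],[0,0,-15],-1],
  ],
)

```text
time: 15.68
tool_pos: [0.485, -0.0343, 0.0792]
ee_rot: [-3.14, -0.002, 2.884]
wrist_force: [-5.7, -1.7, 6.9]
width: 0.0192
```

>>> move_arm(
  targets=[
    [[0,-5,0],[0,0,-3],-1],
    [[-1,-10,0],[0,0,-6],-1],
    [[-2,-16,0],[0,0,-9],-1],
    [[-3,-21,0],[0,0,-12],-1],
    [[-4,-26,0],[0,0,-15],-1],
    [[-4,-26,0],[0,0,-15],-1],
    [[-4,-26,0],[0,0,-15],-1],
  ],
)

```text
time: 16.55
tool_pos: [0.4823, -0.0604, 0.0792]
ee_rot: [-3.14, -0.002, -3.138]
wrist_force: [-6.4, -0.8, 6.2]
width: 0.0194
```

>>> move_arm(
  targets=[
    [[0,0,0],[0,0,0],-0.4],
    [[0,0,0],[0,0,0],0],
    [[0,0,0],[0,0,0],0],
    [[0,0,0],[0,0,0],0],
    [[0,0,-20],[0,0,0],0],
    [[0,0,-60],[0,0,0],0],
    [[0,0,-110],[0,0,0],0],
    [[0,0,-150],[0,0,0],0],
    [[0,0,-150],[0,0,0],0],
    [[0,0,-150],[0,0,0],0],
  ],
)

```text
time: 17.8
tool_pos: [0.483, -0.0598, 0.2273]
ee_rot: [3.141, -0.002, -3.137]
wrist_force: [-1.0, 0.1, -0.0]
width: 0.0469
```

Run:
```python
from h import *
o=status.get_obs(); print({k:np.round(o[k],4) for k in("time","tool_pos","ee_rot","wrist_force","width")})
a=viewer.snapshot("wrist")[:,:,::-1]; w=cv2.resize(a[120:330,140:420],(480,360))
s=viewer.snapshot("side")[150:360,190:330,::-1]
cv2.imwrite("pics/c8.png",np.hstack([w,cv2.resize(s,(240,360))]))
```

```text
{'time': np.float64(17.8), 'tool_pos': array([ 0.483 , -0.0598,  0.2273]), 'ee_rot': array([ 3.1412e+00, -1.5000e-03, -3.1371e+00]), 'wrist_force': array([-1.0493,  0.1251, -0.0414]), 'width': np.float64(0.0469)}
```

View pics/c8.png

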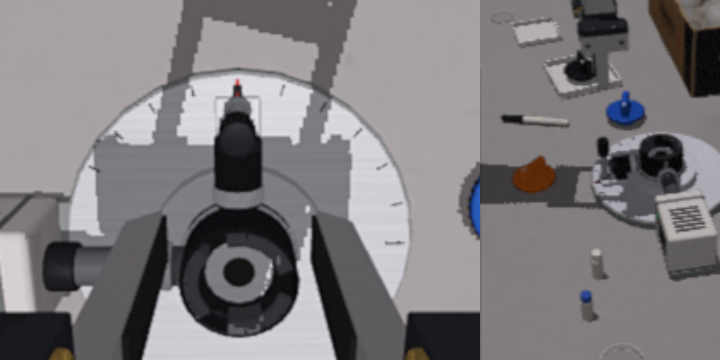

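The pointer sits on the red line at crop (237,85), the cap is in the tray, and the vials and dish are in place. I'll hand in.

```bash
python3 -c "
from h import *
print(order.close_job())"
```

```text
the job is handed in; nothing more can be done
None
```

The detector arm is at 90 degrees and the black cap is in the larger white tray. I handed the job in at about 18 s of the allowed 61 s; no verdict is reported.

- **Cap:** I turned it about 41° counter-clockwise, until the bar lay along the lamp tube, and lifted it straight out. The wrist readings I took stayed under 7 N, with no sign of the stop. I lowered it into the tray until the wrist force showed contact, then let go. The wrist and side views after release showed it upright near the tray's centre.
- **Detector arm:** I gripped the knob and swung it click by click from 45° through 60° and 75° to 90°. After I let go, the wrist view showed the pointer on the red line.
- **Last checks:** The gripper was about 12 cm above the knob with about 1 N left on the wrist, so it touches nothing. The vials and dish looked undisturbed in the last side view. The milk bottle was outside that view, but my moves stayed well clear of it.
- **Disagreements:** The top and wrist cameras put the meter's centre about 3–4 mm apart. The side-camera measurement of the tray missed one wall and came out about 14 mm off, so I used the top-camera value. I measured the final swivel angle only from the tool's position, about 181° against the ideal 180° in world angle, and from the picture.

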